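Hold the contact plunger of the circuit-board test box at half travel

TASK

Run the contact test in the small black test box: swing the latch lever on its right side (seen from the robot) a full quarter turn towards the robot so that its hook is off the lid, open the lid all the way back, then press the round spring plunger inside down to about half its travel (10 mm of 20 mm) with the fingertips. Finish while still holding the plunger there: do not let go, and never push it right down onto its stop, which would damage the contact pins. Leave the solder spool, the breadboard and the side cutters where they lie.

Things in the scene. Friction and masses are not known exactly. Their poses are not given: they have to be found in the camera images.
- testbox: Black open-topped test box fixed to the bench, 160 (x) by 200 (y) by 70 mm high, walls and floor 5 mm thick. Origin at the centre of its underside, on the bench; x points away from the robot to the lid's hinge, y left, z up. The latch's steel post stands outside its right (-y) wall. Its yaw (within 0.25 rad of 0) is that of everything on it.
- latch (a joint): Latch angle (rad) about its upright pivot: 0 to 0.2 closed, hook over the lid's right edge (it really blocks the lid), handle arm pointing to the box's -y; grows clockwise from above as the handle swings towards the robot; 1.57 is its stop, handle arm pointing to the box's -x. Hook clear of the lid from about 1.2. Stays where left (friction about 0.04 N m).
- latch_pivot (a point): Point on the latch's pivot axis at mid-thickness of the flat lever, in the box's frame at (-30, -118, 86) mm. The lever is flat steel, 14 mm wide and 8 mm thick; the hook end reaches 32 mm from the pivot and the handle end 63 mm.
- latch_grip (a point): Middle of the latch's upright black round grip, 14 mm diameter and 36 mm tall, standing on the handle arm 55 mm from the pivot axis; this point lies 108 mm above the bench, the grip's top 126 mm above it and its foot 90 mm. The point turns with the latch.
- lid (a joint): Opening angle of the lid (rad): 0 shut, grows as the front edge swings up and back, 1.57 upright, 1.85 is its stop, leaning back. A stiff hinge: it stays where it is left. Lifting it takes about 3 N at the handle.
- lid_hinge (a point): Middle of the lid's hinge axis, which runs along the box's y axis on top of the far wall, in the box's frame at (80, 0, 70) mm. The lid is an aluminium plate 164 mm long, 204 mm wide and 8 mm thick, lying on the rim when shut (its top 78 mm above the bench).
- lid_handle (a point): Centre of the lid's handle: black round bar, 36 mm long, 14 mm diameter, along the box's y on a central stem (14 by 12 mm). 135 mm from the hinge axis along the lid and 36 mm above the lid's underside (28 mm above its top face); 106 mm above the bench when shut. The point's axes turn with the lid: x points from the front edge to the hinge.
- press_unit: Contact press fixed on the box's inner floor, its place differing: grey square foot 52 mm wide, black round housing to 22 mm above the foot's underside, the plunger on top. Origin at the centre of the foot's underside, 5 mm above the bench; z up. Up to 45 mm left or right of the box's middle and 10 to 35 mm to the near side of it.
- plunger (a joint): How far the plunger is pressed down (m): 0 released, 0.020 on its stop. Spring: about 3.2 N to start it moving and 0.4 N more per mm, so 7.2 N at 10 mm and 11.2 N at the stop.
- plunger_top (a point): Centre of the top face of the plunger's round grey cap, 36 mm diameter, 8 mm thick; the face lies 58 mm above the bench when released (12 mm below the box's rim). Moves down with the plunger.
- spool: Bystander: solder spool standing on a flat side, 60 mm diameter, 34 mm tall, left of the box. Origin at the centre of its underside.
- breadboard: Bystander: small white breadboard lying flat, 55 by 83 by 9 mm, with two black chips on it, left of the box. Origin at the centre of its underside.
- cutters: Bystander: side cutters with two blue handles lying flat, 140 mm long, 14 mm thick, right of the box. Origin on the bench at mid-length; x along the tool towards the jaws.

How it is judged:
On the way, in this order (a step that is already met when the one before it is completed fails the run):
1. the latch lever is swung free of the lid (past 1.3 rad) while the lid is still shut (value of joint latch above 1.3 rad and value of joint lid below 0.1 rad), for 0.1 s.
2. the lid is opened back past upright (1.6 rad) (value of joint lid above 1.6 rad), for 0.1 s.
3. the fingertips press the plunger to between 6 and 14 mm (value of joint plunger between 0.006 and 0.014 m and contact force between the fingers and press_unit above 3 N), for 0.2 s.
At the end, for the whole second after the job is handed in: The fingers still press the plunger (more than 3 N on the press unit) and hold it still at 6 to 14 mm of travel; the lid stands open beyond 1.5 rad and the latch is swung out beyond 1.2 rad (all of step 3 and velocity of joint plunger between -0.01 and 0.01 m/s and value of joint latch above 1.2 rad and value of joint lid above 1.5 rad); the arm keeps its last pose, push and grip.
It fails at once if the plunger is pushed onto its stop (beyond 18 mm) (value of joint plunger above 0.018 m).
It fails at once if the spool is moved more than 30 mm (distance of spool from where it was at the start of the episode above 0.03 m).
It fails at once if the breadboard is moved more than 30 mm (distance of breadboard from where it was at the start of the episode above 0.03 m).
It fails at once if the cutters is moved more than 30 mm (distance of cutters from where it was at the start of the episode above 0.03 m).
It also fails if it takes over 64 s, if anything falls off the work surface, if the arm or the gripper's body presses on something with over 40 N, if the wrist force passes 120 N, or if a joint passes its speed limit or range.

ROBOT

A 6-joint arm with a two-finger parallel gripper is mounted at the origin on the work surface. World frame = base frame: x ahead of the robot, y to its left, z up, the work surface at z = 0. Lengths are in m, angles in rad, forces in N, time in s.
With the tool pointing down it reaches from about 0.25 to 0.775 m from the base axis. Payload 4 kg.
Tool frame: the origin (TCP) lies midway between the tips of the shut fingers; the grasp point (between the pads) lies 19 mm behind it; z points along the fingers, y is the line along which they close (so a half turn about z gives the same grasp; the last joint's range is limited). The gripper opens to 85 mm and grips with 20 to 120 N. Pads are 22 mm wide; open, the fingers measure 114 mm over their backs; the gripper's body (76 mm by 85 mm) begins 54 mm behind the grasp point. The pads swing forward as they close: fully open they stand 13 mm farther back than shut.
Start: joints at [1.077, 0.087, 1.371, -0, 1.684, -0.103], TCP at [0.21, 0.509, 0.208] pointing down, gripper open.
Joint ranges: [-3.1, 3.1], [-0.76, 2.03], [0.27, 2.55], [-1.08, 4.22], [0.17, 2.65], [-2.57, 2.57]. Speed limits (rad/s): [2.79, 2.79, 3.14, 3.14, 3.14, 3.14].

INTERFACE

Orientations are given as a unit quaternion [x, y, z, w].
In Python, from workcell import robot, eyes, status gives the robot as it stands (robot), with the cameras (eyes) and the readings (status).
- The arm moves only by the shell command python3 inch.py FILE [FORCE], which reads ROWS from the file FILE. ROWS is one flat JSON list of numbers that holds 1 to 10 rows one after another, with no inner brackets; each row has 7 numbers: dx, dy, dz in fractions of the full range, 1 being 0.6 m, then a rotation vector rx, ry, rz in parts of the range, where 1.0 means pi/2 rad, then the opening from 0.0 (shut) to 1.0 (fully open); each row is the pose to reach, as a shift and turn from the pose commanded when the command began, along the tool's axes at that moment; what a row does not reach only later rows make up. A row lasts 1/12 s, in which the tool goes at most 0.0417 m and 0.125 rad, less where a joint would pass 70% of its speed; a pose out of reach is approached as far as the arm can. The fingers move at their own pace and stop on an object; FORCE is the grip in N (left out, the last holds). Time passes only in rows, so rows that do not move let the fingers close. It prints the time, the measured TCP pose, the force, the opening and the grip force at its end. Input that does not fit is refused with a message, and nothing moves.
- status.read_state(): the state, without advancing time (a new reading comes with each control period).
- eyes.get_image(name): name is "scene" or "side" or "wrist"; returns the picture (400x640x3 uint8, red, green, blue); there is no depth.
- eyes.camera_info(name): a dict with "fx", "fy", "cx", "cy" (pixels), "R" (3x3) and "t" (3): a world point X has camera coordinates R X + t. Camera axes: x right, y down, z forward; pixel columns grow to the right and rows downward; lengths in m; the calibration is good to about 2 mm. The wrist camera is an equidistant fisheye: a pixel r from the principal point sees the ray r / f radians off the axis. A picture is of the moment at which its call begins: read the wrist's pose just before it. camera_info takes no time and is no camera call; for the wrist camera it gives the pose at the moment of the call.
- robot.job_done(): hands the job in; it is judged then, once.
The state is a dict: "clock": time; "joint_positions": joint angles; "qd": joint speeds; "effort": joint torques, N m; "eef_pos": TCP position; "orientation": TCP orientation; "force": force on the tool from outside, world axes, zero at the start; "torque": the same for the moment, N m; "opening": opening from 0.0 (shut) to 1.0 (fully open); "finger_force": force on a finger pad.
Only numpy, scipy, OpenCV 4.12 (cv2) and the standard library are available. Lean on these libraries where they do the work, as an engineer would, in place of code of your own. Each camera call takes 0.05 s, during which the arm holds its last target. There are 200 camera calls.

## Working session

There is one attempt and no reset: what is moved stays moved. The work goes in short steps, Python scripts to look and compute and a shell command to move; the robot and the scene stay as the last step left them, time stands still between calls to the robot, and variables do not carry over. Pictures are saved under pics/ and viewed, at most 10 in all, crops included, and the job is handed in when it is done.

```bash
ls; mkdir -p pics; python3 - <<'E'
from workcell import robot, eyes, status
import cv2,numpy as np
for n in("scene","side"):
    cv2.imwrite(f"pics/{n}0.png",eyes.get_image(n)[:,:,::-1])
    c=eyes.camera_info(n);print(n,c["fx"],c["cx"],c["cy"],(-np.array(c["R"]).T@np.array(c["t"])).round(3))
s=status.read_state();print(s["eef_pos"],s["orientation"],s["clock"],s["opening"])
E
```

```text
inch.py
pics
workcell.py
scene 407.14727853941775 317.5894342979605 204.80048235418485 [ 1.276 -0.021  0.793]
side 375.32258316574735 324.06396287033107 200.5741301493624 [0.296 0.668 0.553]
[0.20928969 0.50809185 0.20645903] [ 1.94172383e-01  9.80966919e-01 -9.52900489e-04 -2.83781351e-04] 0.1 1.0013082851024868
```

View pics/scene0.png

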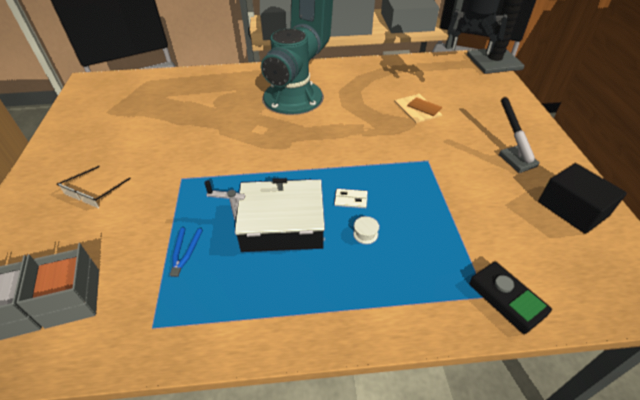

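View pics/side0.png

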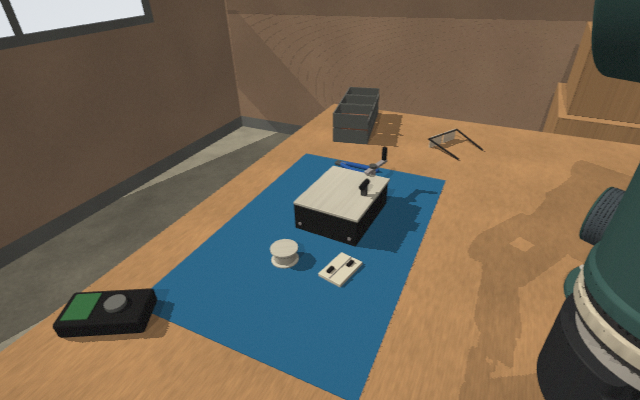

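The scene view shows the lid at about (238–324, 180–232), its handle at (279,182), the latch grip at (208,186), the cutters at (185,250), the breadboard at (351,198) and the spool at (366,230). The side view shows the grip at (384,154) and the handle at (364,187).

```bash
cat > h.py <<'E'
import numpy as np,cv2
from workcell import robot, eyes, status
from scipy.spatial.transform import Rotation as Ro
def cam(n):
    c=eyes.camera_info(n);return c,np.array(c["R"]),np.array(c["t"])
def ray(n,uv):
    c,R,t=cam(n);uv=np.atleast_2d(uv).astype(float)
    d=np.c_[(uv[:,0]-c["cx"])/c["fx"],(uv[:,1]-c["cy"])/c["fy"],np.ones(len(uv))]@R
    return -R.T@t,d
def plane(n,uv,z):
    o,d=ray(n,uv);return (o+d*((z-o[2])/d[:,2])[:,None])
def two(a,ua,b,ub):
    o1,d1=ray(a,ua);o2,d2=ray(b,ub);A=np.c_[d1[0],-d2[0]]
    s=np.linalg.lstsq(A,o2-o1,rcond=None)[0];p=o1+s[0]*d1[0];q=o2+s[1]*d2[0];return (p+q)/2,np.linalg.norm(p-q)
def proj(n,X):
    c,R,t=cam(n);p=np.atleast_2d(X)@R.T+t;return np.c_[p[:,0]/p[:,2]*c["fx"]+c["cx"],p[:,1]/p[:,2]*c["fy"]+c["cy"]]
def tool(dw):  # world shift -> tool axes
    return Ro.from_quat(status.read_state()["orientation"]).inv().apply(dw)
E
python3 - <<'E'
from h import *
for n,box in(("scene",(232,172,330,238)),("side",(290,160,395,225))):
    im=cv2.imread(f"pics/{n}0.png");x0,y0,x1,y1=box
    hsv=cv2.cvtColor(im,cv2.COLOR_BGR2HSV);m=((hsv[...,2]>140)&(hsv[...,1]<70)).astype(np.uint8)
    k=np.zeros_like(m);k[y0:y1,x0:x1]=m[y0:y1,x0:x1]
    k=cv2.morphologyEx(k,cv2.MORPH_OPEN,np.ones((5,5)))
    cs=max(cv2.findContours(k,0,2)[0],key=cv2.contourArea)[:,0]
    P=plane(n,cs+0.0,0.078)[:,:2]
    r=cv2.minAreaRect((P*1000).astype(np.float32));print(n,r);print(cv2.boxPoints(r))
    bl=(hsv[...,2]<50).astype(np.uint8)
    for nm,(a,b,c,d) in (("grip",(198,172,222,196) if n=="scene" else (376,142,392,163)),("handle",(268,174,292,192) if n=="scene" else (356,176,374,198))):
        w=bl[b:d,a:c];nn,l,s,ce=cv2.connectedComponentsWithStats(w);i=1+s[1:,4].argmax();print(nm,s[i],ce[i]+[a,b])
# blue handles / bystanders
im=cv2.imread("pics/scene0.png");big=cv2.resize(im[165:260,165:385],None,fx=3.6,fy=3.6,interpolation=cv2.INTER_CUBIC);cv2.imwrite("pics/c1.png",big)
E
```

```text
scene ((600.8441162109375, -63.16692352294922), (217.30177307128906, 174.9553680419922), 87.05254364013672)
[[ 507.89532  -167.17596 ]
 [ 682.6192   -176.1722  ]
 [ 693.7929     40.842117]
 [ 519.06903    49.83835 ]]
grip [ 7  9  7 12 50] [208.26 186.62]
handle [ 5  5 14  4 48] [279.04166667 180.33333333]
side ((594.5547485351562, -54.96623229980469), (209.35501098632812, 163.3369598388672), 87.18202209472656)
[[ 507.83878  -155.50208 ]
 [ 670.97815  -163.53224 ]
 [ 681.27075    45.56961 ]
 [ 518.13135    53.599777]]
grip [ 6  5  5 13 46] [384.04347826 153.32608696]
handle [ 4  4  9 15 73] [364.21917808 185.82191781]
```

View pics/c1.png

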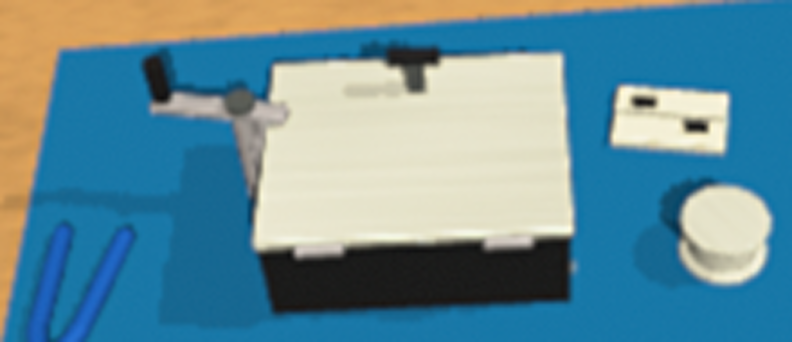

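```bash
python3 - <<'E'
from h import *
print(two("scene",[208.3,186.6],"side",[384.0,153.3]))
print(two("scene",[279.0,180.3],"side",[364.2,185.8]))
for yaw in(-0.05,):
    c,s=np.cos(yaw),np.sin(yaw);R=np.array([[c,-s],[s,c]]);o=np.array([.5955,-.056])
    B=lambda x,y,z:np.r_[o+R@[x,y],z]
    for nm,p in dict(piv=B(-.03,-.118,.086),grip0=B(-.03,-.173,.108),hand=B(-.055,0,.106),handtop=B(-.055,0,.113)).items():
        print(nm,p.round(4),proj("scene",p).round(1),proj("side",p).round(1))
    for n in("scene","side"):
        print(n,proj(n,[B(-.084,-.102,.078),B(-.084,.102,.078),B(.08,.102,.078),B(.08,-.102,.078)]).round(1).tolist())
# lid corners from scene crop
print(plane("scene",[[165+274/3.6,165+62/3.6],[165+563/3.6,165+53/3.6],[165+575/3.6,165+233/3.6],[165+254/3.6,165+248/3.6]],.078).round(4))
E
```

```text
(array([ 0.54710569, -0.2266605 ,  0.10814252]), np.float64(0.0006309379760762262))
(array([ 0.53963306, -0.05505632,  0.10282133]), np.float64(0.0021431450045821853))
piv [ 0.5596 -0.1724  0.086 ] [[232.1 194.9]] [[372.4 168.6]]
grip0 [ 0.5569 -0.2273  0.108 ] [[207.6 189.4]] [[380.5 152.7]]
hand [ 0.5406 -0.0533  0.106 ] [[279.9 179.9]] [[364.  184.6]]
handtop [ 0.5406 -0.0533  0.113 ] [[279.7 177.8]] [[364.1 182. ]]
scene [[241.0, 181.7], [320.9, 178.5], [324.5, 227.6], [235.0, 231.4]]
side [[389.7, 178.4], [357.3, 220.5], [292.5, 201.9], [332.3, 165.2]]
[[ 0.5084 -0.1533  0.078 ]
 [ 0.5215  0.0509  0.078 ]
 [ 0.6869  0.0417  0.078 ]
 [ 0.6777 -0.1603  0.078 ]]
```

```bash
cat >> h.py <<'E'
def goto(x,y,z,deg):
    """shift and turn (tool axes) to TCP x,y,z pointing down with tool y at deg"""
    s=status.read_state();R=Ro.from_quat(s["orientation"])
    Y=np.array([np.cos(np.radians(deg)),np.sin(np.radians(deg)),0]);Z=np.array([0,0,-1.]);T=Ro.from_matrix(np.c_[np.cross(Y,Z),Y,Z])
    d=R.inv().apply(np.array([x,y,z])-s["eef_pos"]);print("shift",d.round(4),"rot",(R.inv()*T).as_rotvec().round(3),"dist",np.linalg.norm(d).round(3))
E
python3 -c "
from h import *
goto(.547,-.2267,.21,-15)"
```

```text
shift [-0.5922 -0.5507 -0.0026] rot [-2.000e-03  1.000e-03  1.442e+00] dist 0.809
```

Units first: shifts go in shares of 0.6 m and turns go in shares of pi/2 rad. So -0.3 m / 0.6 = -0.5, -0.275 m / 0.6 = -0.4583, 1.2 rad / 1.5708 = 0.7639.

```bash
P="" ; echo '[-0.05, -0.0458, 0, 0, 0, 0.0764, 0.6, -0.1, -0.0917, 0, 0, 0, 0.1528, 0.6, -0.15, -0.1375, 0, 0, 0, 0.2292, 0.6, -0.2, -0.1833, 0, 0, 0, 0.3056, 0.6, -0.25, -0.2292, 0, 0, 0, 0.382, 0.6, -0.3, -0.275, 0, 0, 0, 0.4584, 0.6, -0.35, -0.3217, 0, 0, 0, 0.5348, 0.6, -0.4, -0.3667, 0, 0, 0, 0.6112, 0.6, -0.45, -0.4133, 0, 0, 0, 0.6875, 0.6, -0.5, -0.4583, 0, 0, 0, 0.7639, 0.6]' > mv.in && python3 inch.py mv.in 20
python3 -c "
from h import *
goto(.547,-.2267,.21,-15)"
```

```text
clock: 0.93
eef_pos: [0.3822, 0.138, 0.2073]
orientation: [0.716, 0.698, 0.0, -0.0]
force: [1.7, 0.9, 0.1]
opening: 0.602
finger_force: 0.0
shift [-0.3604  0.1742 -0.0028] rot [-0.    -0.     0.236] dist 0.4
```

Scaled: -0.36 m / 0.6 = -0.6, -0.33 m / 0.6 = -0.55, 0.236 rad / 1.5708 = 0.1502.

```bash
echo '[-0.06, 0.029, 0, 0, 0, 0.0764, 0.6, -0.12, 0.058, 0, 0, 0, 0.1502, 0.6, -0.18, 0.0867, 0, 0, 0, 0.1502, 0.6, -0.24, 0.1167, 0, 0, 0, 0.1502, 0.6, -0.3, 0.145, 0, 0, 0, 0.1502, 0.6, -0.36, 0.1742, 0, 0, 0, 0.1502, 0.6, -0.42, 0.2033, 0, 0, 0, 0.1502, 0.6, -0.48, 0.2317, 0, 0, 0, 0.1502, 0.6, -0.55, 0.2633, 0, 0, 0, 0.1502, 0.6, -0.6, 0.29, 0, 0, 0, 0.1502, 0.6]' > mv.in && python3 inch.py mv.in
echo '[0, 0, 0, 0, 0, 0, 0.6]' > mv.in && python3 inch.py mv.in
python3 - <<'E'
from h import *
goto(.547,-.2267,.096,-15)
cv2.imwrite("pics/side1.png",eyes.get_image("side")[:,:,::-1])
c=eyes.camera_info("wrist");print(c)
w=eyes.get_image("wrist")[:,:,::-1];cv2.imwrite("pics/w1.png",w)
E
```

```text
clock: 1.77
eef_pos: [0.5489, -0.2258, 0.2067]
orientation: [0.792, 0.611, -0.0, -0.001]
force: [0.9, -0.2, -0.4]
opening: 0.599
finger_force: 0.0
clock: 1.85
eef_pos: [0.5498, -0.2296, 0.204]
orientation: [0.793, 0.609, -0.002, -0.001]
force: [-0.7, 0.7, -1.4]
opening: 0.6
finger_force: 0.0
shift [ 0.0023 -0.0032  0.108 ] rot [-0.003  0.002 -0.   ] dist 0.108
{'fx': 309.70691628693146, 'fy': 309.70691628693146, 'cx': 319.5685141149363, 'cy': 199.74742924757845, 'R': array([[ 0.96640942, -0.25697303, -0.00420675],
       [-0.24504534, -0.92624109,  0.28640918],
       [-0.0774959 , -0.27575769, -0.95809816]]), 't': array([-0.58764525, -0.11056709,  0.35680759])}
```

View pics/w1.png

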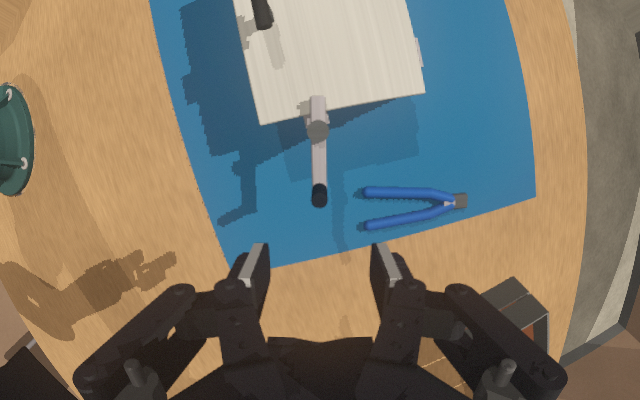

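The wrist view shows the grip's top at (319,190), its foot at about (319,200), the pivot at (318,130), and the lid's right edge from (258,124) to (425,92).

```bash
cat >> h.py <<'E'
def wray(c,uv):
    R,t=np.array(c["R"]),np.array(c["t"]);v=np.array([uv[0]-c["cx"],uv[1]-c["cy"]]);r=np.linalg.norm(v);a=r/c["fx"]
    d=R.T@np.r_[np.sin(a)*v/r,np.cos(a)];return -R.T@t,d
def wplane(c,uv,z):
    o,d=wray(c,uv);return o+d*(z-o[2])/d[2]
E
python3 - <<'E'
from h import *
c=eyes.camera_info("wrist")
print("grip",wplane(c,[319.5,190],.126),"foot",wplane(c,[319.5,203],.09),"pivot",wplane(c,[318,130],.094),"corner",wplane(c,[261,125],.078),wplane(c,[425,93],.078))
goto(.547,-.2267,.096,-15)
E
```

```text
grip [ 0.55036668 -0.21571906  0.126     ] foot [ 0.54453972 -0.23727069  0.09      ] pivot [ 0.56094763 -0.16988061  0.094     ] corner [ 0.50945103 -0.1515758   0.078     ] [ 0.67053525 -0.15935635  0.078     ]
shift [-0.0028 -0.0005  0.1095] rot [-0.004 -0.001  0.004] dist 0.109
```

Scaled: 0.11 m / 0.6 = 0.1833, 0.095 m / 0.6 = 0.1583.

```bash
echo '[-0.0033, 0, 0.0583, 0, 0, 0, 0.6, -0.0033, 0, 0.1167, 0, 0, 0, 0.6, -0.0033, 0, 0.1583, 0, 0, 0, 0.6, -0.0033, 0, 0.1833, 0, 0, 0, 0.6, -0.0033, 0, 0.1833, 0, 0, 0, 0.3, -0.0033, 0, 0.1833, 0, 0, 0, 0.1, -0.0033, 0, 0.1833, 0, 0, 0, 0.1, -0.0033, 0, 0.1833, 0, 0, 0, 0.1, -0.0033, 0, 0.1833, 0, 0, 0, 0.1]' > mv.in && python3 inch.py mv.in 20
python3 - <<'E'
from h import *
s=status.read_state();R=Ro.from_quat(s["orientation"]);p=np.array(s["eef_pos"])
piv=np.array([.5615,-.171]);v=p[:2]-piv;print("r",np.linalg.norm(v),np.degrees(np.arctan2(v[1],v[0])))
for k in range(1,13):
    a=-0.118*k;q=Ro.from_rotvec([0,0,a]).apply(np.r_[v,0]);q=q*(.055/np.linalg.norm(v))
    print(k,R.inv().apply(q-np.r_[v,0]).round(4),round(-a,3), np.degrees(np.arctan2(q[1],q[0])).round(0))
E
```

```text
clock: 2.7
eef_pos: [0.5494, -0.225, 0.0997]
orientation: [0.791, 0.611, 0.001, 0.001]
force: [-1.2, 1.7, 2.4]
opening: 0.133
finger_force: 19.8
r 0.055396901018269544 -102.66545770551969
1 [ 0.0006 -0.0065 -0.    ] 0.118 -109.0
2 [ 0.0015 -0.0129 -0.    ] 0.236 -116.0
3 [ 0.0031 -0.0192 -0.0001] 0.354 -123.0
4 [ 0.0055 -0.0252 -0.0001] 0.472 -130.0
5 [ 0.0086 -0.0309 -0.0001] 0.59 -136.0
6 [ 0.0124 -0.0362 -0.0001] 0.708 -143.0
7 [ 0.0167 -0.041  -0.0001] 0.826 -150.0
8 [ 0.0216 -0.0453 -0.0001] 0.944 -157.0
9 [ 0.0269 -0.049  -0.0001] 1.062 -164.0
10 [ 0.0327 -0.052  -0.0002] 1.18 -170.0
11 [ 0.0387 -0.0543 -0.0002] 1.298 -177.0
12 [ 0.045  -0.0559 -0.0002] 1.416 176.0
```

Scaled: -0.052 m / 0.6 = -0.0867, -0.049 m / 0.6 = -0.0817, 1.18 rad / 1.5708 = 0.7512.

```bash
echo '[0.001, -0.0108, 0, 0, 0, 0.0751, 0.1, 0.0025, -0.0215, 0, 0, 0, 0.1502, 0.1, 0.0052, -0.032, 0, 0, 0, 0.2254, 0.1, 0.0092, -0.042, 0, 0, 0, 0.3005, 0.1, 0.0143, -0.0515, 0, 0, 0, 0.3756, 0.1, 0.0207, -0.0603, 0, 0, 0, 0.4507, 0.1, 0.0278, -0.0683, 0, 0, 0, 0.5258, 0.1, 0.036, -0.0755, 0, 0, 0, 0.601, 0.1, 0.0448, -0.0817, 0, 0, 0, 0.6761, 0.1, 0.0545, -0.0867, 0, 0, 0, 0.7512, 0.1]' > mv.in && python3 inch.py mv.in
python3 - <<'E'
from h import *
s=status.read_state();R=Ro.from_quat(s["orientation"]);p=np.array(s["eef_pos"])
piv=np.array([.5615,-.171]);v=p[:2]-piv;print("r",np.linalg.norm(v),np.degrees(np.arctan2(v[1],v[0])))
for x in (-176,176):
    q=.055*np.array([np.cos(np.radians(x)),np.sin(np.radians(x))]);print(R.inv().apply(np.r_[q-v,0]).round(4))
E
```

```text
clock: 3.53
eef_pos: [0.5087, -0.1814, 0.0998]
orientation: [0.998, 0.064, 0.003, 0.002]
force: [3.4, -0.2, -1.1]
opening: 0.133
finger_force: 19.5
r 0.053833923248614926 -168.84833644478562
[-0.0012 -0.0068 -0.    ]
[-0.0002 -0.0144 -0.0001]
```

Scaled: -0.1 m / 0.6 = -0.1667, -0.06 m / 0.6 = -0.1, 0.2 rad / 1.5708 = 0.1273.

```bash
echo '[-0.0017, -0.0117, 0, 0, 0, 0.0637, 0.1, 0, -0.0233, 0, 0, 0, 0.1273, 0.1, 0, -0.025, 0, 0, 0, 0.1273, 0.1, 0, -0.025, 0, 0, 0, 0.1273, 0.1, 0, -0.0233, 0, 0, 0, 0.1273, 0.5, 0, -0.0233, 0, 0, 0, 0.1273, 0.5, 0, -0.0233, 0, 0, 0, 0.1273, 0.5, 0, -0.0233, -0.0333, 0, 0, 0.1273, 0.5, 0, -0.0233, -0.1, 0, 0, 0.1273, 0.5, 0, -0.0233, -0.1667, 0, 0, 0.1273, 0.5]' > mv.in && python3 inch.py mv.in
python3 - <<'E'
from h import *
cv2.imwrite("pics/side2.png",cv2.resize(eyes.get_image("side")[120:260,250:450,::-1],None,fx=3,fy=3))
goto(.542,-.0535,.18,-3)
goto(.542,-.0535,.18,177)
print(status.read_state()["joint_positions"])
E
```

```text
clock: 4.37
eef_pos: [0.503, -0.1657, 0.1968]
orientation: [0.999, -0.032, -0.002, -0.001]
force: [2.0, -1.4, 0.8]
opening: 0.499
finger_force: 0.0
shift [ 0.0265 -0.1164  0.0284] rot [ 0.015 -0.007 -1.583] dist 0.123
shift [ 0.0265 -0.1164  0.0284] rot [-0.007 -0.015  1.558] dist 0.123
[-4.25484891e-01  4.14519959e-02  1.41704030e+00  3.81933181e-04
  1.66841798e+00  1.21018559e+00]
```

View pics/side2.png

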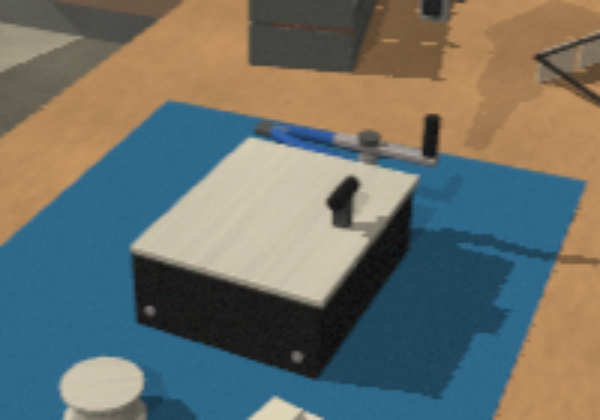

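The crop shows the latch swung fully out: the grip at (431,135) points towards the robot, the hook is clear, and the lid is still shut. Now the lid handle.

Scaled: -0.1164 m / 0.6 = -0.194, -0.1 m / 0.6 = -0.1667, -1.2 rad / 1.5708 = -0.7639.

```bash
echo '[0, -0.0333, 0, 0, 0, -0.0764, 0.5, 0, -0.0667, 0, 0, 0, -0.1528, 0.5, 0.0167, -0.1, 0, 0, 0, -0.2292, 0.5, 0.0167, -0.1333, 0, 0, 0, -0.3056, 0.5, 0.0333, -0.1667, 0, 0, 0, -0.382, 0.5, 0.0442, -0.194, 0, 0, 0, -0.4584, 0.5, 0.0442, -0.194, 0, 0, 0, -0.5348, 0.5, 0.0442, -0.194, 0, 0, 0, -0.6112, 0.5, 0.0442, -0.194, 0, 0, 0, -0.6875, 0.5, 0.0442, -0.194, 0, 0, 0, -0.7639, 0.5]' > mv.in && python3 inch.py mv.in
python3 - <<'E'
from h import *
goto(.542,-.0535,.097,-3)
E
```

```text
clock: 5.25
eef_pos: [0.5385, -0.0517, 0.1977]
orientation: [0.841, 0.54, 0.0, 0.0]
force: [0.2, 0.1, -0.0]
opening: 0.5
finger_force: 0.0
shift [-0.0003  0.0039  0.1007] rot [ 0.    -0.    -0.377] dist 0.101
```

Scaled: 0.101 m / 0.6 = 0.1683, 0.09 m / 0.6 = 0.15, -0.377 rad / 1.5708 = -0.24.

```bash
echo '[0, 0.005, 0, 0, 0, -0.0764, 0.5, 0, 0.005, 0.05, 0, 0, -0.1528, 0.5, 0, 0.005, 0.1, 0, 0, -0.24, 0.5, 0, 0.005, 0.15, 0, 0, -0.24, 0.5, 0, 0.005, 0.1683, 0, 0, -0.24, 0.5, 0, 0.005, 0.1683, 0, 0, -0.24, 0.3, 0, 0.005, 0.1683, 0, 0, -0.24, 0.1, 0, 0.005, 0.1683, 0, 0, -0.24, 0.1, 0, 0.005, 0.1683, 0, 0, -0.24, 0.1, 0, 0.005, 0.1683, 0, 0, -0.24, 0.1]' > mv.in && python3 inch.py mv.in 30
python3 - <<'E'
from h import *
s=status.read_state();R=Ro.from_quat(s["orientation"])
print(R.as_matrix().round(2))
u=np.array([np.cos(.053),-np.sin(.053),0])
f=lambda th:u*(-.135*np.cos(th)+.036*np.sin(th))+np.array([0,0,.135*np.sin(th)+.036*np.cos(th)])
for th in np.arange(.1,1.01,.1): print(th.round(2),R.inv().apply(f(th)-f(0)).round(4))
E
```

```text
clock: 6.08
eef_pos: [0.5427, -0.0538, 0.0988]
orientation: [0.728, 0.686, 0.001, 0.002]
force: [0.1, 0.3, 0.1]
opening: 0.101
finger_force: 0.0
[[ 0.06  1.    0.  ]
 [ 1.   -0.06 -0.  ]
 [-0.    0.   -1.  ]]
0.1 [ 0.      0.0043 -0.0133]
0.2 [ 0.      0.01   -0.0261]
0.3 [ 0.0001  0.0168 -0.0382]
0.4 [ 0.0001  0.0249 -0.0496]
0.5 [ 0.0002  0.034  -0.0602]
0.6 [ 0.0002  0.0442 -0.0698]
0.7 [ 0.0003  0.0553 -0.0783]
0.8 [ 0.0004  0.0671 -0.0856]
0.9 [ 0.0004  0.0797 -0.0918]
1.0 [ 0.0005  0.0928 -0.0967]
```

```bash
python3 - <<'E'
from h import *
a=cv2.resize(eyes.get_image("wrist")[100:330,170:470,::-1],None,fx=1.3,fy=1.3)
b=cv2.resize(eyes.get_image("side")[110:250,280:420,::-1],(300,299),interpolation=cv2.INTER_CUBIC)
cv2.imwrite("pics/c2.png",np.hstack([a,b]))
E
```

```text
(no output)
```

View pics/c2.png

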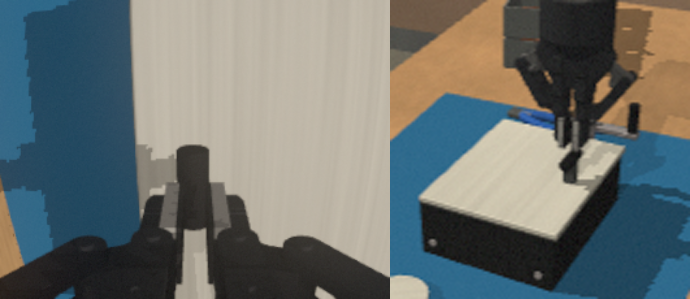

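The wrist view shows the bar (crop (193,185)) lined up between the pads but sitting low at their tips, and the pads closed without any force. I'll open, go 10 mm lower and grip again.

Scaled: 0.01 m / 0.6 = 0.0167.

```bash
echo '[0, 0, 0, 0, 0, 0, 0.4, 0, 0, 0, 0, 0, 0, 0.4, 0, 0, 0, 0, 0, 0, 0.4, 0, 0, 0.0167, 0, 0, 0, 0.4, 0, 0, 0.0167, 0, 0, 0, 0.2, 0, 0, 0.0167, 0, 0, 0, 0, 0, 0, 0.0167, 0, 0, 0, 0, 0, 0, 0.0167, 0, 0, 0, 0, 0, 0, 0.0167, 0, 0, 0, 0, 0, 0, 0.0167, 0, 0, 0, 0]' > mv.in && python3 inch.py mv.in 30

```

```text
clock: 7.02
eef_pos: [0.542, -0.0534, 0.0863]
orientation: [0.728, 0.686, 0.001, 0.0]
force: [5.3, 0.4, -4.3]
opening: 0.113
finger_force: 25.1
```

Scaled: -0.0879 m / 0.6 = -0.1465, -0.08 m / 0.6 = -0.1333, 0.48 rad / 1.5708 = 0.3056.

```bash
echo '[0, 0.0052, -0.0222, 0.0382, 0, 0, 0, 0, 0.0127, -0.0437, 0.0764, 0, 0, 0, 0, 0.022, -0.0642, 0.1146, 0, 0, 0, 0, 0.0335, -0.0837, 0.1528, 0, 0, 0, 0, 0.0468, -0.1018, 0.191, 0, 0, 0, 0, 0.062, -0.1185, 0.2292, 0, 0, 0, 0, 0.0785, -0.1333, 0.2674, 0, 0, 0, 0, 0.0965, -0.1465, 0.3056, 0, 0, 0, 0, 0.0965, -0.1465, 0.3056, 0, 0, 0]' > mv.in && python3 inch.py mv.in
python3 - <<'E'
from h import *
cv2.imwrite("pics/c3.png",cv2.resize(eyes.get_image("side")[60:260,250:450,::-1],None,fx=2.5,fy=2.5))
print(status.read_state()["joint_positions"])
E
```

```text
clock: 7.77
eef_pos: [0.6009, -0.0573, 0.1713]
orientation: [0.706, 0.666, -0.165, -0.175]
force: [-0.3, -0.7, -2.2]
opening: -0.001
finger_force: 0.0
[-0.16149887  0.60321826  0.85144394 -0.0575195   2.16905824 -0.12307945]
```

View pics/c3.png

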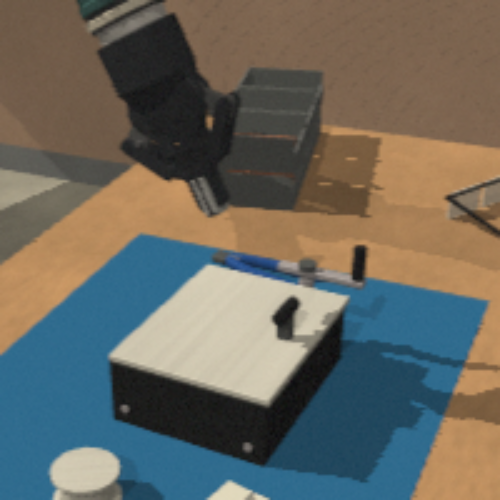

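The side crop shows the grip slipped off: the lid is still shut with its handle at (287,318), and the shut fingers are up at (212,205). I'll check that the latch is really clear and measure the bar again.

```bash
python3 - <<'E'
from h import *
print("latch grip expected at 1.57",proj("side",[.5069,-.1688,.108]),proj("scene",[.5069,-.1688,.108]))
S={}
for n in("scene","side"):
    im=eyes.get_image(n)[:,:,::-1].copy();cv2.imwrite(f"pics/{n}4.png",im)
    bl=(im.max(2)<55).astype(np.uint8)
    for nm,box in dict(grip=(195,160,240,200) if n=="scene" else (380,150,405,180),handle=(266,172,294,192) if n=="scene" else (352,174,376,202)).items():
        a,b,c,d=box;nn,l,s,ce=cv2.connectedComponentsWithStats(bl[b:d,a:c]);i=1+s[1:,4].argmax();S[n,nm]=ce[i]+[a,b];print(n,nm,s[i],S[n,nm].round(1))
print(two("scene",S["scene","grip"],"side",S["side","grip"]))
E
python3 -c "
import cv2,numpy as np
a=cv2.imread('pics/side4.png')[145:215,330:410];b=cv2.imread('pics/scene4.png')[150:220,215:315]
cv2.imwrite('pics/c4.png',np.hstack([cv2.resize(a,(400,350),interpolation=2),cv2.resize(b,(400,350),interpolation=2)]))"
```

```text
latch grip expected at 1.57 [[392.24409148 165.36784195]] [[233.08403926 173.56738961]]
scene grip [35  8  6 12 41] [232.3 173.7]
scene handle [ 7  0 14 12 61] [278.7 178. ]
side grip [11  9  5 13 52] [393.2 165. ]
side handle [ 8  5  9 16 78] [364.2 185.9]
(array([ 0.50562143, -0.17124657,  0.10755954]), np.float64(0.0014059326137558694))
```

View pics/c4.png

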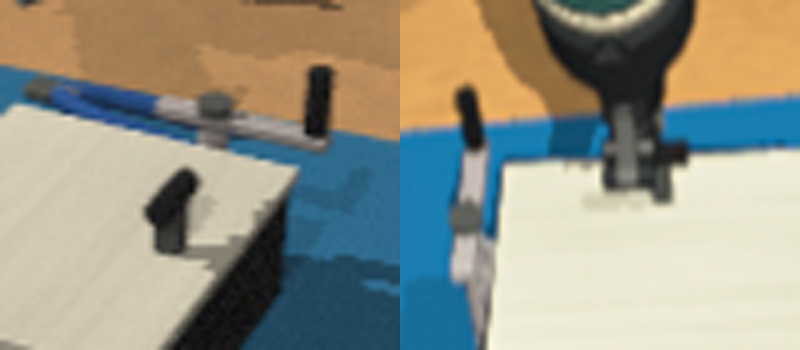

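```bash
python3 - <<'E'
from h import *
goto(.5405,-.0540,.165,-3)
E
```

```text
shift [-0.0005 -0.0472  0.0351] rot [-0.482 -0.002 -0.007] dist 0.059
```

Scaled: -0.047 m / 0.6 = -0.0783, -0.036 m / 0.6 = -0.06, -0.482 rad / 1.5708 = -0.3069.

```bash
echo '[0, -0.02, 0, -0.0764, 0, 0, 0.5, 0, -0.04, 0.0167, -0.1528, 0, 0, 0.5, 0, -0.06, 0.0333, -0.2292, 0, 0, 0.5, 0, -0.0783, 0.0583, -0.3069, 0, -0.0045, 0.5, 0, -0.0783, 0.0583, -0.3069, 0, -0.0045, 0.5]' > mv.in && python3 inch.py mv.in 60
python3 - <<'E'
from h import *
goto(.5405,-.0540,.0845,-3)
c=eyes.camera_info("wrist");w=eyes.get_image("wrist")[:,:,::-1]
cv2.imwrite("pics/c5.png",cv2.resize(w[90:310,200:440],None,fx=2.4,fy=2.4))
R,t=np.array(c["R"]),np.array(c["t"])
for X in([.5405,-.054,.106],[.5395,-.072,.106],[.5415,-.036,.106]):
    p=R@X+t;a=np.arctan2(np.hypot(p[0],p[1]),p[2]);print(np.r_[c["cx"],c["cy"]]+c["fx"]*a*p[:2]/np.hypot(p[0],p[1]))
E
```

```text
clock: 8.33
eef_pos: [0.5236, -0.0502, 0.1579]
orientation: [0.725, 0.688, -0.004, -0.007]
force: [-0.8, 0.7, -3.4]
opening: 0.498
finger_force: 0.0
shift [-0.0033  0.0181  0.0732] rot [-0.015 -0.004  0.   ] dist 0.075
[343.27286699 214.97730421]
[342.58396175 237.10602429]
[343.90904296 191.69108976]
```

View pics/c5.png

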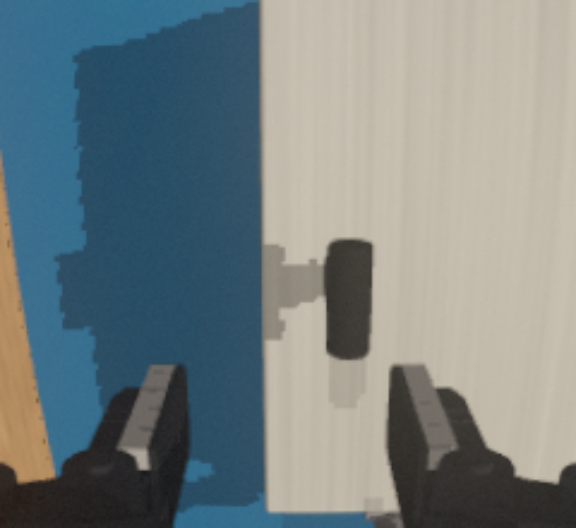

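The wrist crop shows the bar at (349,240–355), within 2 px of where I predicted, so its position is good (x about 0.5415). I'll grip it again, harder and with the bar well inside the pads.

Scaled: 0.073 m / 0.6 = 0.1217, 0.065 m / 0.6 = 0.1083, -0.01 rad / 1.5708 = -0.0064.

```bash
echo '[-0.005, 0.03, 0.0333, 0, 0, 0, 0.5, -0.005, 0.0317, 0.0833, -0.0064, 0, 0, 0.5, -0.005, 0.0317, 0.1083, -0.0064, 0, 0, 0.5, -0.005, 0.0317, 0.1217, -0.0064, 0, 0, 0.5, -0.005, 0.0317, 0.1217, -0.0064, 0, 0, 0.2, -0.005, 0.0317, 0.1217, -0.0064, 0, 0, 0, -0.005, 0.0317, 0.1217, -0.0064, 0, 0, 0, -0.005, 0.0317, 0.1217, -0.0064, 0, 0, 0, -0.005, 0.0317, 0.1217, -0.0064, 0, 0, 0, -0.005, 0.0317, 0.1217, -0.0064, 0, 0, 0]' > mv.in && python3 inch.py mv.in 60
echo '[0, 0, 0, 0, 0, 0, 0, 0, 0, 0, 0, 0, 0, 0]' > mv.in && python3 inch.py mv.in
echo '[0, 0.0017, -0.0067, 0, 0, 0, 0, 0, 0.0042, -0.0133, 0, 0, 0, 0]' > mv.in && python3 inch.py mv.in
```

```text
clock: 9.22
eef_pos: [0.5609, -0.0575, 0.0931]
orientation: [0.725, 0.688, 0.005, 0.004]
force: [0.3, -0.1, 0.1]
opening: -0.001
finger_force: 0.0
clock: 9.38
eef_pos: [0.5604, -0.0574, 0.0923]
orientation: [0.725, 0.688, 0.005, 0.004]
force: [0.0, 0.4, -0.7]
opening: -0.003
finger_force: 0.0
clock: 9.55
eef_pos: [0.5624, -0.0575, 0.1001]
orientation: [0.725, 0.688, 0.005, 0.003]
force: [-0.0, -0.1, -0.5]
opening: 0.002
finger_force: 0.0
```

Scaled: -0.05 m / 0.6 = -0.0833, -0.03 m / 0.6 = -0.05.

```bash
echo '[0, 0, -0.05, 0, 0, 0, 0, 0, -0.0333, -0.0833, 0, 0, 0, 0.3, 0, -0.0333, -0.0833, 0, 0, 0, 0.5, 0, -0.0333, -0.0833, 0, 0, 0, 0.5, 0, -0.0333, -0.0833, 0, 0, 0, 0.5, 0, -0.0333, -0.0833, 0, 0, 0, 0.5, 0, -0.0333, -0.0833, 0, 0, 0, 0.5]' > mv.in && python3 inch.py mv.in
python3 - <<'E'
from h import *
goto(.5415,-.0540,.085,-3)
E
```

```text
clock: 10.13
eef_pos: [0.5416, -0.0564, 0.1483]
orientation: [0.725, 0.688, 0.004, 0.003]
force: [-0.1, -0.3, 0.1]
opening: 0.498
finger_force: 0.0
shift [ 0.0023 -0.0008  0.0633] rot [ 0.009 -0.002  0.   ] dist 0.063
```

Units first: shifts go in shares of 0.6 m and turns go in shares of pi/2 rad. So 0.063 m / 0.6 = 0.105, 0.056 m / 0.6 = 0.0933.

```bash
echo '[0.0033, 0, 0.0333, 0, 0, 0, 0.5, 0.0033, 0, 0.0667, 0, 0, 0, 0.5, 0.0033, 0, 0.0933, 0, 0, 0, 0.5, 0.0033, 0, 0.105, 0, 0, 0, 0.5, 0.0033, 0, 0.105, 0, 0, 0, 0.5, 0.0033, 0, 0.105, 0, 0, 0, 0.2, 0.0033, 0, 0.105, 0, 0, 0, 0.05, 0.0033, 0, 0.105, 0, 0, 0, 0, 0.0033, 0, 0.105, 0, 0, 0, 0, 0.0033, 0, 0.105, 0, 0, 0, 0]' > mv.in && python3 inch.py mv.in 60
echo '[0, 0, 0, 0, 0, 0, 0, 0, 0, 0, 0, 0, 0, 0, 0, 0, 0, 0, 0, 0, 0]' > mv.in && python3 inch.py mv.in
```

```text
clock: 10.97
eef_pos: [0.5439, -0.0547, 0.0891]
orientation: [0.725, 0.688, 0.006, 0.005]
force: [-2.1, 0.1, 6.4]
opening: -0.003
finger_force: 2.9
clock: 11.22
eef_pos: [0.5439, -0.0547, 0.0891]
orientation: [0.725, 0.688, 0.006, 0.005]
force: [-1.9, -0.1, 5.7]
opening: -0.002
finger_force: 3.0
```

```bash
python3 - <<'E'
from h import *
a=cv2.resize(eyes.get_image("wrist")[110:290,210:430,::-1],(480,393))
b=cv2.resize(eyes.get_image("side")[120:240,290:400,::-1],(320,393*1),interpolation=cv2.INTER_CUBIC)
cv2.imwrite("pics/c6.png",np.hstack([a,b]))
E
```

```text
(no output)
```

View pics/c6.png

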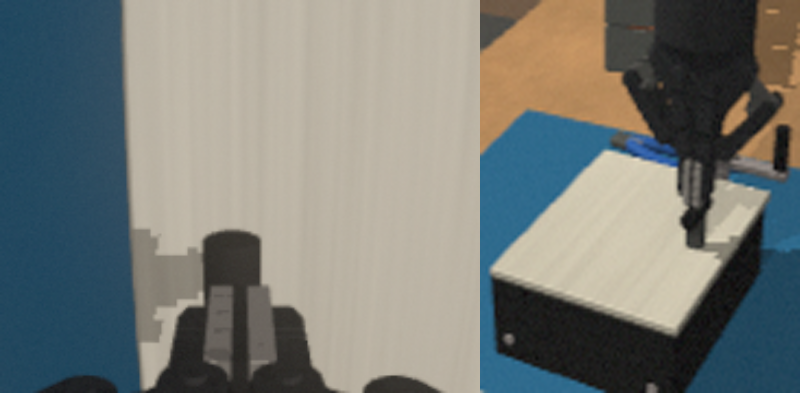

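```bash
python3 - <<'E'
from h import *
s=status.read_state();X=np.array(s["eef_pos"]);R=Ro.from_quat(s["orientation"]);c=eyes.camera_info("wrist")
Rw,t=np.array(c["R"]),np.array(c["t"])
print("cam in tool",R.inv().apply(-Rw.T@t-X).round(3), "axis",R.inv().apply(Rw[2]).round(3))
for dz in(0,.01,.019,.03):
    Y=X+R.apply([0,0,-dz]);p=Rw@Y+t;a=np.arctan2(np.hypot(p[0],p[1]),p[2]);print(dz,(np.r_[c["cx"],c["cy"]]+c["fx"]*a*p[:2]/np.hypot(p[0],p[1])).round(1),proj("side",Y).round(1),proj("scene",Y).round(1))
B=np.array([.5415,-.054,.106])
for y in(-.018,0,.018):
    Y=B+[0,y,0];p=Rw@Y+t;a=np.arctan2(np.hypot(p[0],p[1]),p[2]);print("bar",(np.r_[c["cx"],c["cy"]]+c["fx"]*a*p[:2]/np.hypot(p[0],p[1])).round(1),proj("side",Y).round(1))
print(s["joint_positions"])
E
```

```text
cam in tool [ 0.074 -0.    -0.166] axis [-0.287  0.     0.958]
0 [319.5 239.3] [[362.6 190.2]] [[279.9 185.8]]
0.01 [319.5 246.6] [[362.8 186.6]] [[279.6 182.9]]
0.019 [319.5 253.8] [[363.  183.3]] [[279.3 180.2]]
0.03 [319.5 263.7] [[363.2 179.2]] [[278.9 176.8]]
bar [317.3 279.6] [[366.3 180.8]]
bar [315.4 251.1] [[363.7 184.4]]
bar [313.5 219.7] [[361. 188.]]
[-0.20618814  0.12172741  1.57074837  0.00343152  1.43432634 -0.15436535]
```

The wrist and side views agree with the contact. The shut tips rest on the bar's top (0.113) while the reported TCP z is 0.089, so the real tips sit about 24 mm behind the reported TCP. That explains both failed grips, so I'll regrip with the TCP 20 mm lower.

Scaled: -0.03 m / 0.6 = -0.05, -0.02 m / 0.6 = -0.0333.

```bash
echo '[0, 0, -0.0333, 0, 0, 0, 0, 0, 0, -0.05, 0, 0, 0, 0.3, 0, 0, -0.05, 0, 0, 0, 0.5, 0, 0, -0.05, 0, 0, 0, 0.5, 0, 0, -0.05, 0, 0, 0, 0.5, 0, 0, -0.05, 0, 0, 0, 0.5]' > mv.in && python3 inch.py mv.in 60
python3 - <<'E'
from h import *
goto(.5415,-.0540,.067,-3)
E
```

```text
clock: 11.82
eef_pos: [0.542, -0.0544, 0.1158]
orientation: [0.725, 0.688, 0.004, 0.003]
force: [-0.0, 0.5, -0.9]
opening: 0.495
finger_force: 0.0
shift [ 0.0002 -0.0011  0.0488] rot [ 0.01  -0.002  0.   ] dist 0.049
```

```bash
echo '[0, -0.0017, 0.025, 0, 0, 0, 0.5, 0, -0.0017, 0.05, 0, 0, 0, 0.5, 0, -0.0017, 0.07, 0, 0, 0, 0.5, 0, -0.0017, 0.08, 0, 0, 0, 0.5, 0, -0.0017, 0.08, 0, 0, 0, 0.5, 0, -0.0017, 0.08, 0, 0, 0, 0.2, 0, -0.0017, 0.08, 0, 0, 0, 0.05, 0, -0.0017, 0.08, 0, 0, 0, 0, 0, -0.0017, 0.08, 0, 0, 0, 0, 0, -0.0017, 0.08, 0, 0, 0, 0]' > mv.in && python3 inch.py mv.in 40
echo '[0, 0, 0, 0, 0, 0, 0, 0, 0, 0, 0, 0, 0, 0]' > mv.in && python3 inch.py mv.in
echo '[0, 0.0017, -0.0067, 0, 0, 0, 0, 0, 0.0042, -0.0133, 0, 0, 0, 0, 0, 0.0067, -0.0208, 0, 0, 0, 0, 0, 0.0067, -0.0208, 0, 0, 0, 0]' > mv.in && python3 inch.py mv.in
```

```text
clock: 12.65
eef_pos: [0.5422, -0.0545, 0.0699]
orientation: [0.725, 0.688, 0.005, 0.004]
force: [-2.7, 0.8, 3.4]
opening: 0.149
finger_force: 41.5
clock: 12.82
eef_pos: [0.5422, -0.0545, 0.0699]
orientation: [0.725, 0.688, 0.005, 0.004]
force: [-3.6, -0.0, 5.4]
opening: 0.15
finger_force: 41.7
clock: 13.15
eef_pos: [0.5447, -0.0546, 0.0802]
orientation: [0.725, 0.688, 0.003, 0.002]
force: [-2.0, -1.0, -5.1]
opening: 0.149
finger_force: 48.0
```

Scaled: -0.0765 m / 0.6 = -0.1275, -0.0681 m / 0.6 = -0.1135, 0.49 rad / 1.5708 = 0.3119.

```bash
echo '[0, 0.0053, -0.0215, 0.0446, 0, 0, 0, 0, 0.0125, -0.0422, 0.0891, 0, 0, 0, 0, 0.0218, -0.0618, 0.1337, 0, 0, 0, 0, 0.033, -0.0805, 0.1783, 0, 0, 0, 0, 0.046, -0.0978, 0.2228, 0, 0, 0, 0, 0.0605, -0.1135, 0.2674, 0, 0, 0, 0, 0.0765, -0.1275, 0.3119, 0, 0, 0, 0, 0.0765, -0.1275, 0.3119, 0, 0, 0]' > mv.in && python3 inch.py mv.in
echo '[0, 0, 0, 0, 0, 0, 0, 0, 0, 0, 0, 0, 0, 0]' > mv.in && python3 inch.py mv.in
python3 - <<'E'
from h import *
cv2.imwrite("pics/c7.png",cv2.resize(eyes.get_image("side")[60:260,250:450,::-1],None,fx=2.5,fy=2.5))
s=status.read_state();R=Ro.from_quat(s["orientation"]);b=s["eef_pos"]-R.apply([0,0,.036]);print("bar",b.round(4))
v=np.array([(b[0]-.678),b[2]-.07]);print("r",np.hypot(*v),"theta",np.arctan2(v[1],-v[0])-np.arctan2(.036,.135))
E
```

```text
clock: 13.82
eef_pos: [0.5868, -0.0567, 0.1599]
orientation: [0.703, 0.667, -0.17, -0.181]
force: [-16.1, 0.7, 13.2]
opening: 0.149
finger_force: 74.2
clock: 13.98
eef_pos: [0.5885, -0.0568, 0.1607]
orientation: [0.704, 0.668, -0.165, -0.175]
force: [-10.4, 0.4, 3.8]
opening: 0.149
finger_force: 80.8
bar [ 0.6053 -0.0577  0.1926]
r 0.14251299137244214 theta 0.774786590798257
```

Scaled: -0.085 m / 0.6 = -0.1417, -0.06 m / 0.6 = -0.1, -0.48 rad / 1.5708 = -0.3056.

```bash
echo '[0, 0, 0, 0, 0, 0, 0.3, 0, 0, 0, 0, 0, 0, 0.4, 0, 0, 0, 0, 0, 0, 0.4, 0, 0, -0.05, 0, 0, 0, 0.4, 0, 0, -0.1, 0, 0, 0, 0.4, 0, 0, -0.1417, 0, 0, 0, 0.4, 0, 0, -0.1417, -0.0764, 0, 0, 0.2, 0, 0, -0.1417, -0.1528, 0, 0, 0, 0, 0, -0.1417, -0.2292, 0, 0, 0, 0, 0, -0.1417, -0.3056, 0, 0, 0]' > mv.in && python3 inch.py mv.in 40
echo '[0, 0, 0, 0, 0, 0, 0, 0, 0, 0, 0, 0, 0, 0]' > mv.in && python3 inch.py mv.in
python3 - <<'E'
from h import *
goto(.505,-.057,.235,-3)
cv2.imwrite("pics/c7.png",cv2.resize(eyes.get_image("side")[60:260,250:450,::-1],None,fx=2.5,fy=2.5))
E
```

```text
clock: 14.87
eef_pos: [0.6325, -0.0594, 0.2354]
orientation: [0.725, 0.688, 0.005, 0.004]
force: [-0.4, -0.7, 0.3]
opening: -0.001
finger_force: 0.0
clock: 15.03
eef_pos: [0.6286, -0.0589, 0.2352]
orientation: [0.725, 0.688, 0.002, 0.001]
force: [0.3, -0.2, 0.6]
opening: 0.0
finger_force: 0.0
shift [-0.0045 -0.1236 -0.0002] rot [ 0.003 -0.002  0.   ] dist 0.124
```

View pics/c7.png

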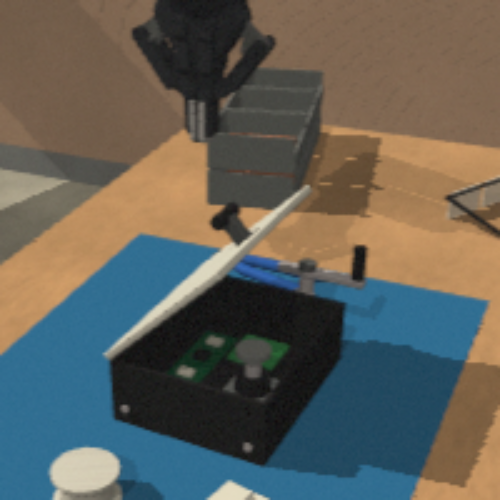

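The crop shows the lid half open and staying there, and the plunger cap at about crop (258,350), or side pixel (353,200). Next I'll swing round in front of the lid with shut fingers and push its front edge back.

Scaled: -0.124 m / 0.6 = -0.2067, -0.105 m / 0.6 = -0.175.

```bash
echo '[0, -0.0583, 0, 0, 0, 0, 0, 0, -0.1167, 0, 0, 0, 0, 0, 0, -0.175, 0, 0, 0, 0, 0, 0, -0.2067, 0, 0, 0, 0, 0, 0, -0.2067, 0.05, 0, 0, 0, 0, 0, -0.2067, 0.1083, 0, 0, 0, 0, 0, -0.2067, 0.1583, 0, 0, 0, 0, 0, -0.2067, 0.175, 0, 0, 0, 0, 0, -0.2067, 0.175, 0, 0, 0, 0]' > mv.in && python3 inch.py mv.in
echo '[0, 0.0167, 0, 0, 0, 0, 0, 0, 0.0333, 0, 0, 0, 0, 0, 0, 0.05, -0.005, 0, 0, 0, 0, 0, 0.0667, -0.0133, 0, 0, 0, 0, 0, 0.0833, -0.02, 0, 0, 0, 0, 0, 0.1, -0.0283, 0, 0, 0, 0, 0, 0.1167, -0.0367, 0, 0, 0, 0]' > mv.in && python3 inch.py mv.in
```

```text
clock: 15.83
eef_pos: [0.506, -0.0525, 0.1258]
orientation: [0.725, 0.688, -0.001, -0.003]
force: [0.4, 0.5, 1.4]
opening: -0.002
finger_force: 0.0
clock: 16.42
eef_pos: [0.5781, -0.0567, 0.1554]
orientation: [0.725, 0.688, 0.002, 0.002]
force: [-4.9, -0.7, 5.2]
opening: 0.002
finger_force: 2.6
```

Scaled: 0.1 m / 0.6 = 0.1667, -0.015 m / 0.6 = -0.025.

```bash
echo '[0, 0.0167, -0.005, 0, 0, 0, 0, 0, 0.0333, -0.01, 0, 0, 0, 0, 0, 0.05, -0.015, 0, 0, 0, 0, 0, 0.0667, -0.02, 0, 0, 0, 0, 0, 0.0833, -0.0233, 0, 0, 0, 0, 0, 0.1, -0.025, 0, 0, 0, 0, 0, 0.1167, -0.025, 0, 0, 0, 0, 0, 0.1333, -0.025, 0, 0, 0, 0, 0, 0.15, -0.025, 0, 0, 0, 0, 0, 0.1667, -0.025, 0, 0, 0, 0]' > mv.in && python3 inch.py mv.in
echo '[0, 0.0167, 0, 0, 0, 0, 0, 0, 0.025, 0, 0, 0, 0, 0, 0, 0.025, 0, 0, 0, 0, 0]' > mv.in && python3 inch.py mv.in
```

```text
clock: 17.25
eef_pos: [0.6793, -0.0619, 0.1705]
orientation: [0.725, 0.688, 0.003, 0.003]
force: [-1.8, 0.2, 0.7]
opening: -0.002
finger_force: 0.8
clock: 17.5
eef_pos: [0.6935, -0.0626, 0.1674]
orientation: [0.725, 0.688, 0.002, 0.002]
force: [-0.1, -0.3, -0.2]
opening: 0.001
finger_force: 0.0
```

Scaled: 0.012 m / 0.6 = 0.02, 0.008 m / 0.6 = 0.0133.

```bash
echo '[0, 0.0067, 0, 0, 0, 0, 0, 0, 0.0133, 0, 0, 0, 0, 0, 0, 0.02, 0, 0, 0, 0, 0, 0, 0.02, 0, 0, 0, 0, 0]' > mv.in && python3 inch.py mv.in
echo '[0, -0.05, 0, 0, 0, 0, 0, 0, -0.1, 0, 0, 0, 0, 0, 0, -0.15, 0, 0, 0, 0, 0, 0, -0.2, -0.0333, 0, 0, 0, 0, 0, -0.25, -0.0333, 0, 0, 0, 0, 0, -0.3, -0.0333, 0, 0, 0, 0, 0, -0.35, -0.0333, 0, 0, 0, 0, 0, -0.35, -0.0333, 0, 0, 0, 0]' > mv.in && python3 inch.py mv.in
python3 - <<'E'
from h import *
im=eyes.get_image("side")[:,:,::-1].copy();cv2.imwrite("pics/side8.png",im)
u=np.array([np.cos(.053),-np.sin(.053),0]);yb=np.array([np.sin(.053),np.cos(.053),0]);H=np.array([.678,-.0597,.07])
for th in(1.6,1.7,1.8,1.85):
    for y in(.102,-.102): print(th,y,proj("side",H+yb*y+.164*(-u*np.cos(th)+np.array([0,0,np.sin(th)]))).round(1))
hsv=cv2.cvtColor(im,cv2.COLOR_BGR2HSV)
m=((hsv[...,2]>130)&(hsv[...,1]<60)).astype(np.uint8);m[:,:200]=0;m[235:]=0;m[:,420:]=0
n,l,s,c=cv2.connectedComponentsWithStats(m);i=1+s[1:,4].argmax();print(s[i])
cs=max(cv2.findContours((l==i).astype(np.uint8),0,2)[0],key=cv2.contourArea);print(cv2.approxPolyDP(cs,3,True)[:,0].tolist())
# cap: pixels in the box
r=im[180:225,335:375];print(hsv[190:215:3,340:370:3,2])
E
```

```text
clock: 17.83
eef_pos: [0.701, -0.0628, 0.1664]
orientation: [0.725, 0.688, -0.001, -0.002]
force: [-7.7, 0.6, 1.9]
opening: -0.005
finger_force: 3.9
clock: 18.5
eef_pos: [0.4888, -0.0514, 0.1859]
orientation: [0.725, 0.688, 0.001, -0.001]
force: [0.7, 0.0, 0.1]
opening: -0.005
finger_force: 0.0
1.6 0.102 [[284.6 139. ]]
1.6 -0.102 [[329.4 109.3]]
1.7 0.102 [[278.2 138.2]]
1.7 -0.102 [[323.7 108.8]]
1.8 0.102 [[272.1 138.1]]
1.8 -0.102 [[318.1 109. ]]
1.85 0.102 [[269.1 138.4]]
1.85 -0.102 [[315.4 109.3]]
[ 200  110  116   94 1358]
[[315, 110], [277, 133], [240, 127], [201, 150], [200, 164], [270, 135], [268, 139], [281, 172], [275, 180], [281, 176], [292, 203], [270, 139]]
[[ 26  26  25  24  27  29  33  22  26  27]
 [ 28  32  27  44  24  27  21  28  31  24]
 [ 54  56  64  79  78  84  91  35  26  22]
 [ 58  69  82  80  80  78  88 101  82  27]
 [ 42 100  71  80  82  82  71  95  29  33]
 [ 26  34  46  75  72  81  81  31  23  34]
 [ 29  26  22  97  96  31  32  23  31  28]
 [ 31  66  28  45  48  27  48  38  34  24]
 [ 66  69  23  30  25  24  59  37  27  26]]
```

```bash
python3 - <<'E'
from h import *
im=cv2.imread("pics/side8.png");hsv=cv2.cvtColor(im,cv2.COLOR_BGR2HSV)
m=((hsv[...,2]>50)&(hsv[...,2]<130)&(hsv[...,1]<60)).astype(np.uint8)
k=np.zeros_like(m);k[188:215,336:372]=m[188:215,336:372]
for r in k[188:212,336:372]: print("".join(".#"[v] for v in r))
n,l,s,c=cv2.connectedComponentsWithStats(k);i=1+s[1:,4].argmax();print(s[i],c[i])
cx=s[i][0]+s[i][2]/2-.5
for X in ([.57,-.06],):
    a=np.linspace(0,6.28,60);C=np.c_[X[0]+.018*np.cos(a),X[1]+.018*np.sin(a),0*a+.058];p=proj("side",C);print("cap size px",np.ptp(p,0))
c=eyes.camera_info("wrist");w=eyes.get_image("wrist")[:,:,::-1].copy();cv2.imwrite("pics/w8.png",w)
g=plane("side",[[cx,s[i][1]+np.ptp(p,0)[1]/2]],.058)[0];print("cap from side",g)
R,t=np.array(c["R"]),np.array(c["t"]);q=R@g+t;a=np.arctan2(np.hypot(q[0],q[1]),q[2]);uv=np.r_[c["cx"],c["cy"]]+c["fx"]*a*q[:2]/np.hypot(q[0],q[1]);print("predicted wrist px",uv)
x,y=uv.astype(int);h=cv2.cvtColor(w,cv2.COLOR_BGR2HSV)
mm=((h[...,2]>50)&(h[...,2]<140)&(h[...,1]<60)).astype(np.uint8)
for r in mm[max(0,y-36):y+36:2,max(0,x-36):x+36]: print("".join(".#"[v] for v in r))
E
```

```text
....................................
....................................
....................................
....................................
....................................
....................................
....................................
.###................................
..##......##########................
.##......############...............
###.....##############..............
.........#############..............
........##############..............
........##############..............
.........#############..............
..........############..............
...........#########................
...........########.................
............#######.................
............#######.................
............#######.................
............#######.................
............######..................
......##......##.......##...........
[344 196  14  16 155] [350.78064516 202.10967742]
cap size px [14.73795001  7.89836356]
cap from side [ 0.5714356  -0.04871172  0.058     ]
predicted wrist px [398.75465953 179.24281181]
.........................
[... 1902 characters left out ...]
#####################......................
............................###################.........................
.#.............................#############........................#...
#.......................................................................
........................................................................
........................................................................
........................................................................
........................................................................
........................................................................
........................................................................
```

```bash
python3 - <<'E'
from h import *
c=eyes.camera_info("wrist");w=wplane(c,[400,182.5],.058);print("wrist",w)
g=(w+[.5714,-.0487,.058])/2;print(g)
v=g[:2]-[.598,-.0555];u=np.array([np.cos(.053),-np.sin(.053)]);print("in box frame",v@u,v@[-u[1],u[0]])
goto(g[0],g[1],.075,-3)
E
```

```text
wrist [ 0.57463106 -0.05247122  0.058     ]
[ 0.57301553 -0.05058561  0.058     ]
in box frame -0.025209725690984657 0.0035839301685278947
shift [0.0054 0.0791 0.112 ] rot [ 0.005 -0.001 -0.   ] dist 0.137
```

The cap found in the two views lies at box frame (-25, +4) mm, which is inside the given range. Moving above it.

Scaled: 0.135 m / 0.6 = 0.225, 0.05 m / 0.6 = 0.0833.

```bash
echo '[0.0083, 0.05, 0, 0, 0, 0, 0, 0.0083, 0.1, 0, 0, 0, 0, 0, 0.0083, 0.1317, 0.0333, 0, 0, 0, 0, 0.0083, 0.1317, 0.0833, 0, 0, 0, 0, 0.0083, 0.1317, 0.1333, 0, 0, 0, 0, 0.0083, 0.1317, 0.1833, 0, 0, 0, 0, 0.0083, 0.1317, 0.2083, 0, 0, 0, 0, 0.0083, 0.1317, 0.225, 0, 0, 0, 0, 0.0083, 0.1317, 0.225, 0, 0, 0, 0, 0.0083, 0.1317, 0.225, 0, 0, 0, 0]' > mv.in && python3 inch.py mv.in 40
echo '[0, 0, 0.005, 0, 0, 0, 0, 0, 0, 0.01, 0, 0, 0, 0, 0, 0, 0.015, 0, 0, 0, 0, 0, 0, 0.0183, 0, 0, 0, 0, 0, 0, 0.0183, 0, 0, 0, 0]' > mv.in && python3 inch.py mv.in
```

```text
clock: 19.43
eef_pos: [0.5738, -0.0511, 0.0511]
orientation: [0.725, 0.688, 0.002, 0.0]
force: [-0.1, -0.2, 0.3]
opening: -0.001
finger_force: 0.0
clock: 19.85
eef_pos: [0.5725, -0.0509, 0.0397]
orientation: [0.725, 0.688, 0.001, 0.0]
force: [0.2, -0.4, -0.2]
opening: -0.001
finger_force: 0.0
```

```bash
for i in 1 2 3; do :; done; echo '[0, 0, 0.0017, 0, 0, 0, 0, 0, 0, 0.0033, 0, 0, 0, 0, 0, 0, 0.005, 0, 0, 0, 0, 0, 0, 0.005, 0, 0, 0, 0]' > mv.in && python3 inch.py mv.in
echo '[0, 0, 0.0017, 0, 0, 0, 0, 0, 0, 0.0033, 0, 0, 0, 0, 0, 0, 0.005, 0, 0, 0, 0, 0, 0, 0.005, 0, 0, 0, 0]' > mv.in && python3 inch.py mv.in
echo '[0, 0, 0.0017, 0, 0, 0, 0, 0, 0, 0.0033, 0, 0, 0, 0, 0, 0, 0.0033, 0, 0, 0, 0, 0, 0, 0.0033, 0, 0, 0, 0]' > mv.in && python3 inch.py mv.in
```

```text
clock: 20.18
eef_pos: [0.5726, -0.0509, 0.0366]
orientation: [0.725, 0.688, 0.001, 0.0]
force: [-0.4, 0.2, 0.6]
opening: -0.001
finger_force: 0.0
clock: 20.52
eef_pos: [0.5728, -0.0509, 0.0341]
orientation: [0.725, 0.688, 0.001, 0.0]
force: [-2.0, 0.5, 3.2]
opening: 0.003
finger_force: 1.4
clock: 20.85
eef_pos: [0.5728, -0.0509, 0.0322]
orientation: [0.725, 0.688, 0.001, 0.0]
force: [-1.2, 0.6, 4.3]
opening: -0.0
finger_force: 1.8
```

Contact came at TCP z of about 0.034, as expected, and the force fits the spring. 8 mm more.

Scaled: 0.004 m / 0.6 = 0.0067, 0.003 m / 0.6 = 0.005.

```bash
echo '[0, 0, 0.0017, 0, 0, 0, 0, 0, 0, 0.0033, 0, 0, 0, 0, 0, 0, 0.005, 0, 0, 0, 0, 0, 0, 0.0067, 0, 0, 0, 0, 0, 0, 0.0067, 0, 0, 0, 0]' > mv.in && python3 inch.py mv.in
echo '[0, 0, 0.0017, 0, 0, 0, 0, 0, 0, 0.0033, 0, 0, 0, 0, 0, 0, 0.005, 0, 0, 0, 0, 0, 0, 0.0067, 0, 0, 0, 0, 0, 0, 0.0067, 0, 0, 0, 0, 0, 0, 0.0067, 0, 0, 0, 0, 0, 0, 0.0067, 0, 0, 0, 0, 0, 0, 0.0067, 0, 0, 0, 0]' > mv.in && python3 inch.py mv.in
```

```text
clock: 21.27
eef_pos: [0.5728, -0.0509, 0.0279]
orientation: [0.725, 0.688, 0.001, 0.0]
force: [-1.3, 0.4, 5.6]
opening: 0.002
finger_force: 2.7
clock: 21.93
eef_pos: [0.5728, -0.0509, 0.0244]
orientation: [0.725, 0.688, 0.001, 0.0]
force: [-2.3, 0.7, 6.4]
opening: 0.002
finger_force: 3.4
```

Scaled: 0.0005 m / 0.6 = 0.0008.

```bash
echo '[0, 0, 0.0008, 0, 0, 0, 0, 0, 0, 0.0008, 0, 0, 0, 0, 0, 0, 0.0008, 0, 0, 0, 0, 0, 0, 0.0008, 0, 0, 0, 0, 0, 0, 0.0008, 0, 0, 0, 0]' > mv.in && python3 inch.py mv.in
python3 -c "
from workcell import robot, eyes, status
print(robot.job_done())"
```

```text
clock: 22.35
eef_pos: [0.5729, -0.0509, 0.024]
orientation: [0.725, 0.688, 0.001, 0.0]
force: [-2.1, -0.8, 6.9]
opening: 0.002
finger_force: 3.5
the job is handed in; nothing more can be done
None
```

I handed the job in at 22.4 s with the latch swung out to about its stop, the lid at its back stop and the fingertips holding the plunger at about 10 mm (6.9 N). The hand-in returned no verdict, and I viewed 11 pictures, one over the limit of 10.

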